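# Take the flux syringe from its rack and hold it ready over the chip's pins

### The job

Draw the amber flux syringe straight up out of its rack, turn it to a slant of about 45 degrees and hold its nozzle about 1 cm above the middle of the big square chip's pin row, on the side facing the robot, with the barrel leaning back away from the chip. Finish while still holding it there, still and in the air; never touch the board or its holder with it, and leave the other two syringes in the rack and everything else on the bench where it is.

Things in the scene. Friction and masses are not known exactly. Their poses are not given: they have to be found in the camera images.
- flux: flux syringe, AMBER gel and plunger, orange nozzle, 25 to 45 g. Origin at the nozzle tip, z along its axis to the plunger (up in the rack). Along z: nozzle and hub under 10 mm wide to 36 mm, round barrel 19 mm in diameter 36 to 122.5, flange to 125.5, plunger to 146 (18 mm wide). Starts in any hole of the rack, its x within 0.25 rad of the rack's x
- flux_tip (a point): the tip of the flux syringe's nozzle, 1.8 mm wide (the body's origin and axes)
- flux_end (a point): the middle of the plunger's thumb disc, 146 mm from the tip along z. The finger flange below it is 34 mm long along the syringe's own y but 18.5 mm along its own x, no wider than the barrel: straight fingers closing along the syringe's x, from above, pass flange and plunger and grip the barrel
- paste: syringe of the same shape and size as the flux, filled with GREY solder paste, white plunger; stays in the rack. Origin at its nozzle tip, z up
- mask: syringe of the same shape and size, filled with GREEN solder mask, green plunger; stays in the rack. Origin at its nozzle tip, z up
- rack: grey aluminium syringe rack, fixed, 56 (x) by 166 (y) by 78 mm high, origin under its centre, z up. Three 21.5 mm holes at y = -50, 0, +50 mm. Barrels stand on a seat inside: tip 10 mm, flange 132.5, plunger top 156 mm above the bench; 54 mm of barrel is free between rack and flange. A syringe is out once its tip is above 78 mm: lift it straight, 75 mm or more
- board: green circuit board, 96 (x) by 116 mm (y), clamped in a fixed black holder, 100 by 204 mm overall; origin on the bench under its centre, z up, x away from the robot (turned up to 0.35 rad). Board's face 22 mm up, holder's jaws on the y sides 25 mm up. Big square black chip 26 mm, 3.6 mm high, centred at x = 4 mm, y = 0; parts up to 11 mm high stand at x over 25 mm
- pin_row (a point): the middle of the big chip's silver pin row on the side facing the robot: 10.5 mm to -x of the board's origin, 23 mm above the bench; axes as the board, so the chip lies to +x of it and the syringe should lean to -x
- multimeter: grey multimeter lying flat, 74 by 145 by 39 mm, origin under its centre; not to be moved
- solder_spool: standing blue spool of solder, 60 mm across, 45 mm high, origin under its centre; not to be moved
- spray_can: white and blue spray can with a red cap, 65 mm across, 204 mm high, origin under its centre; not to be moved
- solvent_bottle: white solvent dispenser bottle with a steel top, 56 mm across, 116 mm high, origin under its centre; not to be moved
- tweezers: steel tweezers lying flat, 115 mm long, 9 mm high, origin under the middle; not to be moved
- screwdriver: screwdriver with a blue handle lying flat, 160 mm long; not to be moved

How it is judged:
By the outcome, as a careful person would: the job done as asked, in the order asked, and still so for the second after the job is handed in, while the arm keeps its last pose, push and grip.
It also fails if it takes over 46 s, if anything falls off the work surface, if the arm or the gripper's body presses on something with over 40 N, if the wrist force passes 120 N, or if a joint passes its speed limit or range.

### The arm

A 6-joint arm with a two-finger parallel gripper is mounted at the origin on the work surface. World frame = base frame: x ahead of the robot, y to its left, z up, the work surface at z = 0. Lengths are in m, angles in rad, forces in N, time in s.
With the tool pointing down it reaches from about 0.425 to 0.95 m from the base axis. Payload 3.5 kg.
Tool frame: the origin (TCP) lies at the very end of the fingers, on their centre line; the grasp point (between the pads) lies behind it (ctrl.grasp_offset is the z of the grasp point in the tool frame, in m); z points along the fingers, x is the direction in which the jaws open and shut, and the axes are right-handed (so a half turn about z gives the same grasp; the last joint's range is limited). The gripper opens to 85 mm and grips with 20 to 120 N. Pads are 22 mm wide; open, the fingers measure 114 mm over their backs; the gripper's body (76 mm by 85 mm) begins 54 mm behind the grasp point. The pads swing forward as they close: fully open they stand 13 mm farther back than shut.
Start: joints at [-1.362, 0.286, 1.577, -0, 1.279, -0.15], TCP at [0.237, -0.632, 0.231] pointing down, gripper open.
Joint ranges: [-2.77, 2.77], [-0.9, 2.22], [0.21, 2.48], [-1.53, 4.67], [0.24, 2.81], [-2.84, 2.84]. Speed limits (rad/s): [2.79, 2.79, 3.14, 3.14, 3.14, 3.14].

### API

Orientations are given as a unit quaternion [x, y, z, w].
In Python, from plant import ctrl gives the robot as it stands.
- The arm moves only by the shell command python3 -m jog 'ROWS' [FORCE]. ROWS is JSON, a list of rows, each an object with "grip": the closure, from 0 (fully open) to 1 (shut); "xyz": the shift along the tool's x, y, z in m, a list of three; "dr": the turn, a rotation vector about the tool's x, y, z in rad, a list of three. A call has 1 to 12 rows; each row is the pose to reach, as a shift and turn from the pose commanded when the call began, along the tool's axes at that moment; what a row does not reach only later rows make up. A row lasts 1/12 s, in which the tool goes at most 41.7 mm and 7.16 degrees, less where a joint would pass 70% of its speed; a pose out of reach is approached as far as the arm can. A call with a gripper value outside its range is refused whole. The fingers move at their own pace and stop on an object; FORCE is the grip in N (left out, the last holds). Time passes only in rows, so rows that repeat a pose let the fingers close. It gives the time, the measured TCP pose, the force and the opening at its end, in the units of the state.
- ctrl.get_state(): the state, without advancing time (a new reading comes with each control period).
- ctrl.read_camera(name): name is "scene" or "top" or "wrist"; returns the picture (420x560x3 uint8, red, green, blue); there is no depth.
- ctrl.get_calibration(name): a dict with "mtx" (3x3 intrinsics, pixels), "k1" (the pictures are not rectified: a ray, as slopes to the right and down, at radius r is drawn at 1 + k1 r^2 times it, then the intrinsics apply), "R" (3x3) and "t" (3): a world point X has camera coordinates R X + t; the wrist camera has in their place "hand_eye" (4x4, takes a point from camera to tool coordinates, whose origin is the TCP and whose axes are the tool frame's). Camera axes: x right, y down, z forward; pixel columns grow to the right and rows downward; lengths in m; the calibration is good to about 2 mm. A picture is of the moment at which its call begins: read the wrist's pose just before it. get_calibration takes no time and is no camera call.
- ctrl.sign_off(): hands the job in, once; it reports no verdict.
The state is a dict: "time": time; "qpos": joint angles; "dq": joint speeds; "joint_efforts": joint torques, N m; "eef_pos": TCP position; "tcp_rot": TCP orientation; "contact_force": force on the tool from outside, world axes, zero at the start; "wrist_torque": the same for the moment, N m; "opening": opening from 0.0 (shut) to 1.0 (fully open).
Only numpy, scipy, OpenCV 4.12 (cv2) and the standard library are available. Lean on these libraries where they do the work, as an engineer would, in place of code of your own. Each camera call takes 0.05 s, during which the arm holds its last target.

## Working session

There is one attempt and no reset: what is moved stays moved. The work goes in short steps, Python scripts to look and compute and a shell command to move; the robot and the scene stay as the last step left them, time stands still between calls to the robot, and variables do not carry over. Pictures are saved under pics/ and viewed, and the job is handed in when it is done.

```bash
ls; mkdir -p pics; python3 - <<'E'
from plant import ctrl
import cv2
s=ctrl.get_state()
print({k:(v if not hasattr(v,'tolist') else [round(float(x),4) for x in v]) for k,v in s.items()})
print(ctrl.grasp_offset)
for n in ("scene","top"):
    im=ctrl.read_camera(n); cv2.imwrite(f"pics/{n}0.png",im[:,:,::-1]); c=ctrl.get_calibration(n); print(n,c)
print(ctrl.get_calibration("wrist"))
E
```

```text
pics
{'time': 0.0, 'qpos': [-1.362, 0.2872, 1.5782, 0.0, 1.2786, -0.15], 'dq': [0.0006, -0.0014, 0.0019, -0.0002, 0.0018, -0.0002], 'joint_efforts': [-0.0007, -40.5982, -29.2623, -0.0003, 0.006, -0.0], 'eef_pos': [0.2369, -0.6314, 0.2299], 'tcp_rot': [0.8219, -0.5696, -0.0009, -0.0008], 'contact_force': [0.3962, -0.4459, -0.6109], 'wrist_torque': [0.0222, 0.0299, -0.0118], 'opening': 1.0026293239259774}
-0.0187
scene {'mtx': array([[411.09247953,   0.        , 278.70581108],
       [  0.        , 411.09247953, 210.38693282],
       [  0.        ,   0.        ,   1.        ]]), 'k1': -0.041015826300806205, 'R': array([[-0.21316514,  0.97699913, -0.00577314],
       [ 0.72322561,  0.15381758, -0.67326434],
       [-0.65689066, -0.14769177, -0.73937934]]), 't': array([ 0.10827694, -0.35790078,  1.70858672])}
top {'mtx': array([[384.78640801,   0.        , 274.24635062],
       [  0.        , 384.78640801, 213.53571015],
       [  0.        ,   0.        ,   1.        ]]), 'k1': 0.009741398463407403, 'R': array([[ 0.02366745, -0.99959085,  0.01606196],
       [-0.99539102, -0.02505545, -0.09256855],
       [ 0.09293312, -0.01379707, -0.99557676]]), 't': array([-0.00552345,  0.60387154,  1.00604753])}
{'mtx': array([[363.09848806,   0.        , 278.74848006],
       [  0.        , 363.09848806, 213.46778141],
       [  0.        ,   0.        ,   1.        ]]), 'k1': -0.09401735321425184, 'hand_eye': array([[ 9.99999902e-01, -1.62451584e-04, -4.11456976e-04,
        -1.59740454e-04],
       [ 2.78157453e-04,  9.54155791e-01,  2.99310289e-01,
        -7.61001741e-02],
       [ 3.43970625e-04, -2.99310374e-01,  9.54155743e-01,
        -1.42601414e-01],
       [ 0.00000000e+00,  0.00000000e+00,  0.00000000e+00,
         1.00000000e+00]])}
```

View pics/scene0.png

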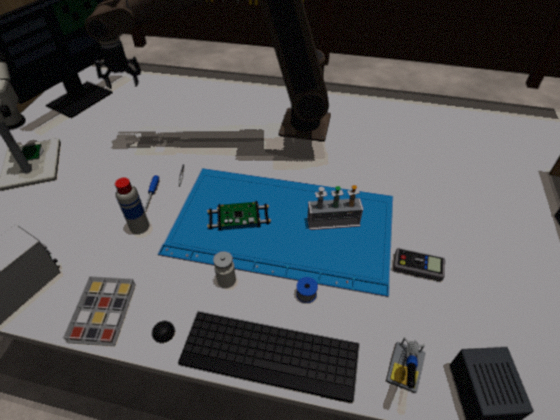

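View pics/top0.png

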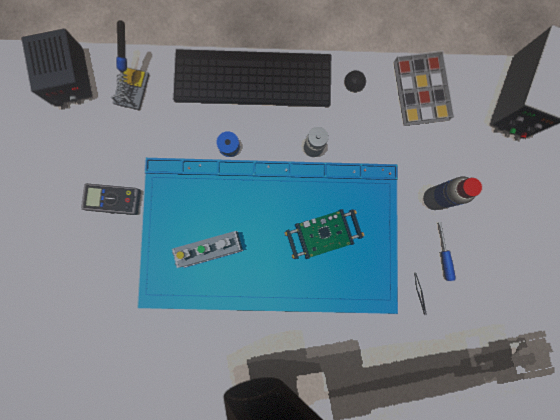

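The scene view shows the rack at about (335,212), with amber flux at its right end (353,188), and the board at (239,215). In the top view the flux plunger is at (181,255) and the board's chip is at about (325,233). Next I'll zoom in and measure.

```bash
cat > h.py <<'E'
import numpy as np, cv2
from scipy.spatial.transform import Rotation as Rn
from plant import ctrl
def cam(name, st=None):
    c=ctrl.get_calibration(name)
    K=np.array(c['mtx']);k1=c['k1']
    if name=='wrist':
        T=np.eye(4);T[:3,:3]=Rn.from_quat(st['tcp_rot']).as_matrix();T[:3,3]=st['eef_pos']
        W=T@np.array(c['hand_eye']); R=W[:3,:3].T; t=-R@W[:3,3]
    else: R=np.array(c['R']);t=np.array(c['t'])
    return K,k1,R,t
def proj(cm,X):
    K,k1,R,t=cm; return cv2.projectPoints(np.atleast_2d(np.float64(X)),cv2.Rodrigues(R)[0],t,K,np.array([k1,0,0,0.]))[0][:,0]
def ray(cm,uv):
    K,k1,R,t=cm
    n=cv2.undistortPoints(np.float64(uv).reshape(-1,1,2),K,np.array([k1,0,0,0.]))[:,0]
    d=np.c_[n,np.ones(len(n))]@R
    return -R.T@t, d/np.linalg.norm(d,axis=1,keepdims=True)
def plane(cm,uv,z):
    o,d=ray(cm,uv); return o+d*((z-o[2])/d[:,2:])
def tri(cams,uvs):
    A=np.zeros((3,3));b=np.zeros(3)
    L=[]
    for c,u in zip(cams,uvs):
        o,d=ray(c,[u]);d=d[0];P=np.eye(3)-np.outer(d,d);A+=P;b+=P@o;L.append((P,o))
    X=np.linalg.solve(A,b); return X,[np.linalg.norm(P@(X-o)) for P,o in L]
def blobs(im,lo,hi,amin=4):
    h=cv2.cvtColor(im,cv2.COLOR_RGB2HSV); m=cv2.inRange(h,np.array(lo),np.array(hi))
    n,l,s,c=cv2.connectedComponentsWithStats(m)
    return [(c[i].round(1).tolist(),s[i].tolist()) for i in range(1,n) if s[i,4]>=amin],m
E
python3 - <<'E'
import cv2
for n,(x0,y0,w,h) in {'top':(165,200,200,75),'scene':(200,175,180,65)}.items():
    im=cv2.imread(f'pics/{n}0.png')[y0:y0+h,x0:x0+w]
    cv2.imwrite(f'pics/{n}0z.png',cv2.resize(im,None,fx=4,fy=4,interpolation=cv2.INTER_CUBIC))
E
```

```text
(no output)
```

View pics/top0z.png

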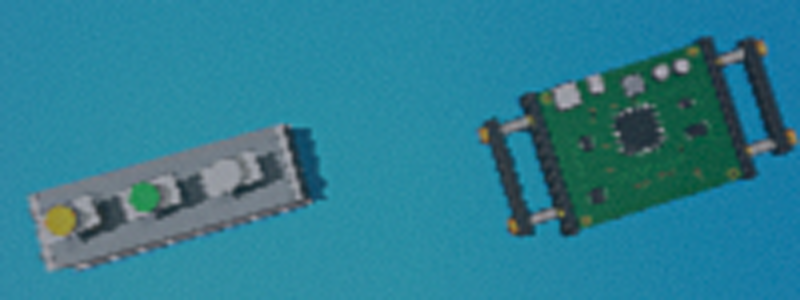

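View pics/scene0z.png

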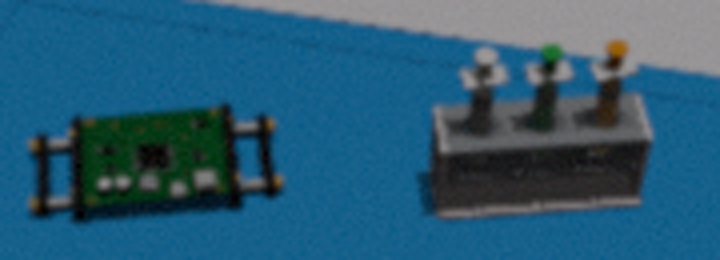

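The top crop shows the plungers clearly: amber (60,220), green (143,196) and white (222,178) in crop pixels. The chip is at (638,130), and the row facing the robot is its lower edge, with both objects turned slightly.

```bash
python3 - <<'E'
from h import *
T=cam('top');S=cam('scene')
it=cv2.imread('pics/top0.png')[:,:,::-1];isc=cv2.imread('pics/scene0.png')[:,:,::-1]
def b(im,lo,hi,box):
    x0,y0,x1,y1=box; r,m=blobs(np.ascontiguousarray(im[y0:y1,x0:x1]),lo,hi,5)
    return [([c[0]+x0,c[1]+y0],s[4]) for c,s in r]
print('amber top',b(it,(18,110,90),(32,255,255),(165,225,250,275)))
print('green top',b(it,(45,110,60),(75,255,255),(165,225,250,275)))
print('amber sc',b(isc,(12,120,90),(30,255,255),(300,180,370,205)))
print('green sc',b(isc,(45,110,60),(75,255,255),(300,180,370,205)))
z=lambda p,o:(np.array(p)+.5)/4-.5+np.array(o)
o=(165,200)
pl=plane(T,[z((60,220),o),z((143,196),o),z((222,178),o)],.156);print('plungers',pl.round(4))
v=pl[0]-pl[2];print('len',np.linalg.norm(v),'rack yaw',np.arctan2(-v[0],v[1]))
oS=(200,175)
for a,bb in (((60,220),(617,47)),((143,196),(552,51)),((222,178),(486,55))):
    print('tri',tri([T,S],[z(a,o),z(bb,oS)]))
# rack top corners z .078
rc=plane(T,[z(p,o) for p in((32,197),(285,127),(305,200),(50,268))],.078);print('rackc',rc.round(4),rc.mean(0))
# holder/board corners: TL,TR,BR,BL of green
bc=plane(T,[z(p,o) for p in((542,97),(703,47),(743,175),(584,228))],.022);print('board',bc.round(4),bc.mean(0))
for i in range(4): print(np.linalg.norm(bc[i]-bc[(i+1)%4]))
v=bc[0]-bc[1]+bc[3]-bc[2];print('yaw',np.arctan2(-v[0],v[1]))
# chip centre
print('chip',plane(T,[z((638,130),o)],.0256), tri([T,S],[z((638,130),o),z((154,155),oS)]))
E
```

```text
amber top [([179.9, 254.8], 42)]
green top [([200.8, 248.9], 41)]
amber sc [([353.9, 186.6], 15)]
green sc [([337.6, 187.9], 11)]
plungers [[0.4907 0.2282 0.156 ]
 [0.5056 0.1808 0.156 ]
 [0.5171 0.1354 0.156 ]]
len 0.09647814821284674 rack yaw 0.27796854881308086
tri (array([0.49057607, 0.22875747, 0.15512688]), [np.float64(0.00038064536598258445), np.float64(0.00038064536598251836)])
tri (array([0.50555391, 0.18128576, 0.15558883]), [np.float64(0.0004004790864732229), np.float64(0.0004004790864731738)])
tri (array([0.51737292, 0.13464295, 0.15336796]), [np.float64(0.0010963104310236459), np.float64(0.0010963104310236845)])
rackc [[0.5032 0.2641 0.078 ]
 [0.5512 0.1063 0.078 ]
 [0.5053 0.0922 0.078 ]
 [0.4591 0.2507 0.078 ]] [0.50469917 0.17834839 0.078     ]
board [[ 0.5781 -0.0614  0.022 ]
 [ 0.6148 -0.17    0.022 ]
 [ 0.5289 -0.1976  0.022 ]
 [ 0.4909 -0.091   0.022 ]] [ 0.55319473 -0.13000506  0.022     ]
0.11464434412122596
0.09020227132324284
0.113136077072062
0.09209401005996191
yaw 0.3338178927120287
chip [[ 0.55727891 -0.12599514  0.0256    ]] (array([ 0.55722504, -0.12558245,  0.02388998]), [np.float64(0.0006666303639129582), np.float64(0.0006666303639129836)])
```

```bash
python3 - <<'E'
from h import *
print([a for a in dir(ctrl) if a[0]!='_'])
T=cam('top')
print('can',plane(T,[(472,188)],.204),'bottle',plane(T,[(317,135)],.116))
s=ctrl.get_state();R=Rn.from_quat(s['tcp_rot']).as_matrix()
print(R.round(3))
p=np.array(s['eef_pos'])
for g in ([.47,-.33,.36],[.45,-.17,.33]): print((R.T@(np.array(g)-p)).round(3))
E
```

```text
['Unreachable', 'get_calibration', 'get_state', 'grasp_offset', 'read_camera', 'sign_off']
can [[ 0.65643866 -0.43280929  0.204     ]] bottle [[ 0.79613289 -0.09211133  0.116     ]]
[[ 0.351 -0.936 -0.   ]
 [-0.936 -0.351  0.002]
 [-0.002 -0.    -1.   ]]
[-0.201 -0.324 -0.129]
[-0.357 -0.362 -0.099]
```

```bash
python3 -m jog '[{"grip":0,"xyz":[-0.02,-0.03,-0.02],"dr":[0,0,-0.11]},{"grip":0,"xyz":[-0.045,-0.062,-0.035],"dr":[0,0,-0.23]},{"grip":0,"xyz":[-0.07,-0.095,-0.05],"dr":[0,0,-0.35]},{"grip":0,"xyz":[-0.092,-0.126,-0.065],"dr":[0,0,-0.47]},{"grip":0,"xyz":[-0.115,-0.16,-0.08],"dr":[0,0,-0.59]},{"grip":0,"xyz":[-0.138,-0.19,-0.09],"dr":[0,0,-0.71]},{"grip":0,"xyz":[-0.16,-0.222,-0.1],"dr":[0,0,-0.83]},{"grip":0,"xyz":[-0.184,-0.254,-0.1],"dr":[0,0,-0.95]},{"grip":0,"xyz":[-0.207,-0.287,-0.1],"dr":[0,0,-1.07]},{"grip":0,"xyz":[-0.23,-0.318,-0.1],"dr":[0,0,-1.19]},{"grip":0,"xyz":[-0.252,-0.35,-0.1],"dr":[0,0,-1.3]},{"grip":0,"xyz":[-0.275,-0.38,-0.1],"dr":[0,0,-1.4]}]'
python3 -m jog '[{"grip":0,"xyz":[0,0,0],"dr":[0,0,0]}]'
```

```text
time: 1.1
eef_pos: [0.4969, -0.2391, 0.3309]
tcp_rot: [0.995, 0.097, -0.0, -0.0]
contact_force: [0.3, -1.0, -0.1]
opening: 1.0
time: 1.18
eef_pos: [0.4986, -0.2356, 0.3309]
tcp_rot: [0.995, 0.099, 0.001, -0.001]
contact_force: [-0.5, -1.0, 0.1]
opening: 1.0
```

```bash
python3 - <<'E'
from h import *
s=ctrl.get_state()
im=ctrl.read_camera('wrist');cv2.imwrite('pics/w1.png',im[:,:,::-1])
np.save('w1.npy',np.r_[s['eef_pos'],s['tcp_rot']]);print(s['eef_pos'],s['tcp_rot'],s['qpos'])
E
```

```text
[ 0.49857468 -0.23564468  0.33092621] [ 9.95115061e-01  9.87096043e-02  5.68042680e-04 -1.45152913e-03] [-0.6268701  -0.04817865  1.76300831  0.00295567  1.42784055 -0.82503423]
```

View pics/w1.png

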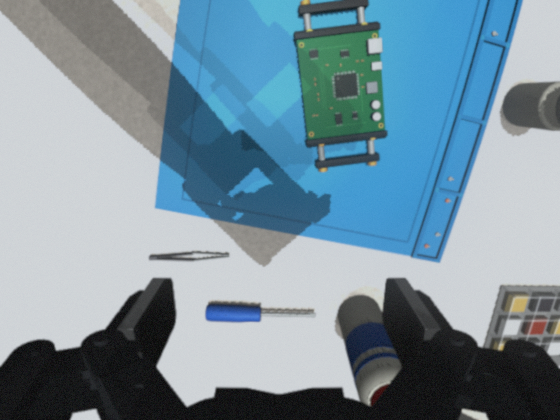

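The wrist view shows the whole board, with the chip at (346,86) and its robot-side pin row near (333,87). I'll measure that in a zoom.

```bash
python3 - <<'E'
from h import *
im=cv2.imread('pics/w1.png')
cv2.imwrite('pics/w1z.png',cv2.resize(im[15:155,285:405],None,fx=4,fy=4,interpolation=cv2.INTER_CUBIC))
P=np.load('w1.npy');W=cam('wrist',dict(eef_pos=P[:3],tcp_rot=P[3:]))
rgb=np.ascontiguousarray(im[:,:,::-1]);h=cv2.cvtColor(rgb,cv2.COLOR_RGB2HSV)
m=cv2.inRange(h,(40,90,30),(85,255,255));m[:, :285]=0;m[160:]=0
m=cv2.morphologyEx(m,cv2.MORPH_CLOSE,np.ones((15,15)))
c=max(cv2.findContours(m,0,1)[0],key=cv2.contourArea)
r=cv2.minAreaRect(c);bx=cv2.boxPoints(r);print(r,bx)
X=plane(W,bx,.022);print(X.round(4),X.mean(0));print([np.linalg.norm(X[i]-X[(i+1)%4]).round(4) for i in range(4)])
for i in (0,1):
    v=X[i]-X[(i+1)%4];print(np.arctan2(v[1],v[0]))
E
```

```text
((342.46478271484375, 84.20530700683594), (101.81827545166016, 82.2511215209961), 83.18179321289062) [[295.58615   38.538616]
 [377.25558   28.7738  ]
 [389.3434   129.872   ]
 [307.67398  139.63681 ]]
[[ 0.4885 -0.0868  0.022 ]
 [ 0.5789 -0.0562  0.022 ]
 [ 0.6234 -0.1658  0.022 ]
 [ 0.5272 -0.198   0.022 ]] [ 0.5545086  -0.12670503  0.022     ]
[np.float64(0.0955), np.float64(0.1183), np.float64(0.1015), np.float64(0.1178)]
-2.8155487664579772
1.9563253058595171
```

View pics/w1z.png

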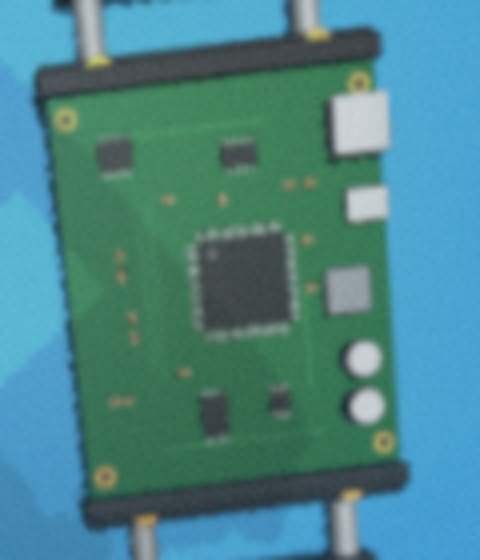

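```bash
python3 - <<'E'
from h import *
P=np.load('w1.npy');W=cam('wrist',dict(eef_pos=P[:3],tcp_rot=P[3:]))
z=lambda p:(np.array(p)+.5)/4-.5+np.array((285,15))
C=plane(W,[z(p) for p in((197,242),(290,232),(298,323),(205,334))],.0256);print('chip',C.round(4),C.mean(0).round(4))
print([np.linalg.norm(C[i]-C[(i+1)%4]).round(4) for i in range(4)])
pr=plane(W,[z((195,288))],.023)[0];print('pin',pr.round(4))
# board screws: TL,BL TR BR z .022
S=plane(W,[z(p) for p in((65,120),(105,477),(359,83),(384,442))],.022);print(S.round(4),S.mean(0).round(4))
v=S[0]-S[1]+S[2]-S[3];u=S[2]-S[0]+S[3]-S[1]
print('yaw',np.arctan2(-v[0],v[1]),np.arctan2(u[1],u[0]),[np.linalg.norm(x)/2 for x in(v,u)])
yaw=np.arctan2(-v[0],v[1])
for n,c,dx in(('chip',C.mean(0),-14.5),('screws',S.mean(0),-10.5)): print(n,(c[:2]+dx/1e3*np.array([np.cos(yaw),np.sin(yaw)])).round(4))
E
```

```text
chip [[ 0.5408 -0.1179  0.0256]
 [ 0.567  -0.1094  0.0256]
 [ 0.5757 -0.1342  0.0256]
 [ 0.5492 -0.143   0.0256]] [ 0.5582 -0.1261  0.0256]
[np.float64(0.0275), np.float64(0.0262), np.float64(0.0279), np.float64(0.0264)]
pin [ 0.5436 -0.1306  0.023 ]
[[ 0.4959 -0.0921  0.022 ]
 [ 0.5295 -0.1904  0.022 ]
 [ 0.5774 -0.064   0.022 ]
 [ 0.6112 -0.1625  0.022 ]] [ 0.5535 -0.1273  0.022 ]
yaw 0.3301758995704397 0.3301486553145566 [np.float64(0.10402356535308258), np.float64(0.08627841824187572)]
chip [ 0.5444 -0.1308]
screws [ 0.5436 -0.1307]
```

```bash
python3 -m jog '[{"grip":0,"xyz":[0.005,-0.03,0],"dr":[0,0,0]},{"grip":0,"xyz":[0.012,-0.07,0],"dr":[0,0,0]},{"grip":0,"xyz":[0.02,-0.11,0],"dr":[0,0,0]},{"grip":0,"xyz":[0.027,-0.15,0],"dr":[0,0,-0.02]},{"grip":0,"xyz":[0.034,-0.19,0],"dr":[0,0,-0.04]},{"grip":0,"xyz":[0.041,-0.23,0],"dr":[0,0,-0.06]},{"grip":0,"xyz":[0.048,-0.27,0],"dr":[0,0,-0.08]},{"grip":0,"xyz":[0.055,-0.31,0],"dr":[0,0,-0.08]},{"grip":0,"xyz":[0.062,-0.35,0.01],"dr":[0,0,-0.08]},{"grip":0,"xyz":[0.07,-0.39,0.01],"dr":[0,0,-0.08]},{"grip":0,"xyz":[0.078,-0.43,0.01],"dr":[0,0,-0.08]},{"grip":0,"xyz":[0.082,-0.457,0.01],"dr":[0,0,-0.08]}]'
python3 -m jog '[{"grip":0,"xyz":[0,0,0],"dr":[0,0,0]},{"grip":0,"xyz":[0,0,0],"dr":[0,0,0]}]'
python3 - <<'E'
from h import *
s=ctrl.get_state()
im=ctrl.read_camera('wrist');cv2.imwrite('pics/w2.png',im[:,:,::-1])
np.save('w2.npy',np.r_[s['eef_pos'],s['tcp_rot']]);print(s['eef_pos'],s['tcp_rot'],s['qpos'])
E
```

```text
time: 2.23
eef_pos: [0.4912, 0.2249, 0.3207]
tcp_rot: [0.991, 0.133, -0.0, -0.0]
contact_force: [-0.4, -0.1, 0.1]
opening: 1.0
time: 2.4
eef_pos: [0.4914, 0.2233, 0.3207]
tcp_rot: [0.991, 0.134, -0.001, 0.0]
contact_force: [-0.3, 0.1, 0.4]
opening: 1.002
[0.49140665 0.22325172 0.32072807] [ 9.90982469e-01  1.33989544e-01 -5.49482255e-04  4.96644388e-04] [ 2.38796884e-01 -7.05196475e-02  1.80242763e+00 -8.84640451e-04
  1.41088123e+00 -2.98492860e-02]
```

View pics/w2.png

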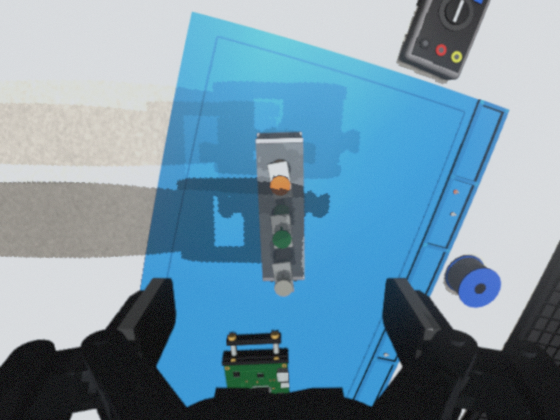

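The flux plunger is at about (281,184), with its light flange at about (279,168), and the rack runs vertically. I'll zoom in for the plunger centre and flange yaw.

```bash
python3 - <<'E'
from h import *
im=cv2.imread('pics/w2.png')
cv2.imwrite('pics/w2z.png',cv2.resize(im[125:305,225:335],None,fx=5,fy=5,interpolation=cv2.INTER_CUBIC)[:600])
P=np.load('w2.npy');W=cam('wrist',dict(eef_pos=P[:3],tcp_rot=P[3:]))
r,m=blobs(np.ascontiguousarray(im[:,:,::-1]),(5,120,120),(25,255,255),20);print(r)
for z in(.150,.153,.156): print(plane(W,[r[0][0]],z))
E
```

```text
[([279.9, 183.3], [270, 176, 20, 15, 222]), ([274.3, 336.3], [271, 335, 7, 4, 23]), ([231.5, 338.4], [229, 337, 6, 4, 22])]
[[0.4900651  0.22934955 0.15      ]]
[[0.48988246 0.22999812 0.153     ]]
[[0.48969982 0.23064669 0.156     ]]
```

View pics/w2z.png

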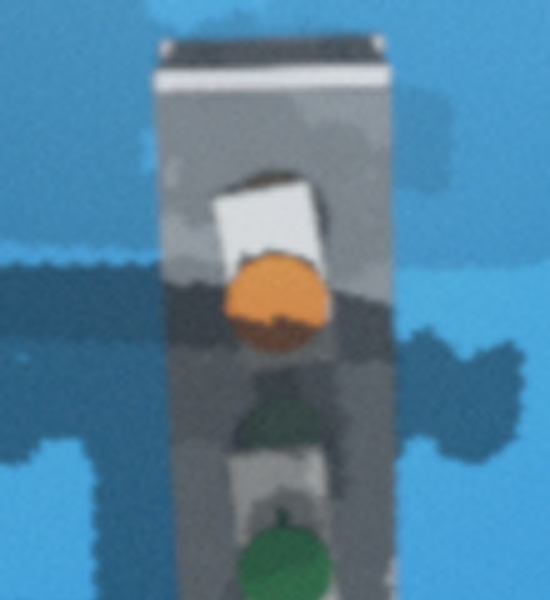

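```bash
python3 - <<'E'
from h import *
P=np.load('w2.npy');W=cam('wrist',dict(eef_pos=P[:3],tcp_rot=P[3:]))
z=lambda p:(np.array(p)+.5)/5-.5+np.array((225,125))
d=plane(W,[z((277,301))],.156)[0];print('disc',d)
F=plane(W,[z(p) for p in((213,199),(308,182),(331,325),(224,275))],.1355);print(F.round(4))
for i,j in((0,1),(1,2),(0,3)):
    v=F[j]-F[i];print(np.linalg.norm(v),np.arctan2(v[1],v[0]))
# rack edges z .078
Rk=plane(W,[z(p) for p in((155,80),(390,77),(165,400),(395,400))],.078);print(Rk.round(4))
for i,j in((0,1),(0,2),(1,3)):
    v=Rk[j]-Rk[i];print(np.linalg.norm(v),np.arctan2(v[1],v[0]))
mid=(F[0]+F[1])/2; 
for yaw in(.40,.44,.48): print('flange-based centre',(mid[:2]-.017*np.array([-np.sin(yaw),np.cos(yaw)])).round(4))
R=Rn.from_quat(P[3:]).as_matrix();print((R.T@(d-P[:3])).round(4), np.arctan2(R[1,0],R[0,0]))
E
```

```text
disc [0.49013687 0.22938926 0.156     ]
[[0.4751 0.2401 0.1355]
 [0.4909 0.2477 0.1355]
 [0.5023 0.2231 0.1355]
 [0.4807 0.227  0.1355]]
0.01753530154251792 0.4470168748410179
0.02702374351207388 -1.1380163909736827
0.014227746608258197 -1.1683705349700695
[[0.4576 0.2513 0.078 ]
 [0.505  0.265  0.078 ]
 [0.4771 0.1841 0.078 ]
 [0.5261 0.1976 0.078 ]]
0.049358727820868184 0.2814244288072691
0.0699639257599861 -1.288472110047489
0.07060639648288743 -1.268339983346771
flange-based centre [0.4897 0.2282]
flange-based centre [0.4903 0.2285]
flange-based centre [0.4909 0.2288]
[ 0.0006 -0.0064  0.1647] 0.26878704623980304
```

```bash
python3 -m jog '[{"grip":0,"xyz":[0,-0.003,0.02],"dr":[0,0,-0.08]},{"grip":0,"xyz":[0,-0.0055,0.05],"dr":[0,0,-0.16]},{"grip":0,"xyz":[0,-0.0055,0.08],"dr":[0,0,-0.16]},{"grip":0,"xyz":[0,-0.0055,0.11],"dr":[0,0,-0.16]},{"grip":0,"xyz":[0,-0.0055,0.12],"dr":[0,0,-0.16]},{"grip":0,"xyz":[0,-0.0055,0.12],"dr":[0,0,-0.16]},{"grip":0,"xyz":[0,-0.0055,0.12],"dr":[0,0,-0.16]}]'
python3 - <<'E'
from h import *
s=ctrl.get_state();R=Rn.from_quat(s['tcp_rot']).as_matrix()
print(s['eef_pos'],np.arctan2(R[1,0],R[0,0]),R[:,2].round(4))
im=ctrl.read_camera('wrist');cv2.imwrite('pics/w3.png',im[:,:,::-1])
W=cam('wrist',s);np.save('w3.npy',np.r_[s['eef_pos'],s['tcp_rot']])
print((R.T@(np.array([.4903,.2288,.091])-s['eef_pos'])).round(4))
print(proj(W,[[.4903,.2288,.156]]))
E
```

```text
time: 3.03
eef_pos: [0.4906, 0.2274, 0.2019]
tcp_rot: [0.977, 0.211, 0.0, 0.0]
contact_force: [0.4, 0.1, 0.0]
opening: 1.0
[0.49062392 0.22740294 0.20194997] 0.42599226513262295 [ 2.e-04 -2.e-04 -1.e+00]
[ 0.0003 -0.0014  0.1109]
[[279.89442174 241.12982832]]
```

View pics/w3.png

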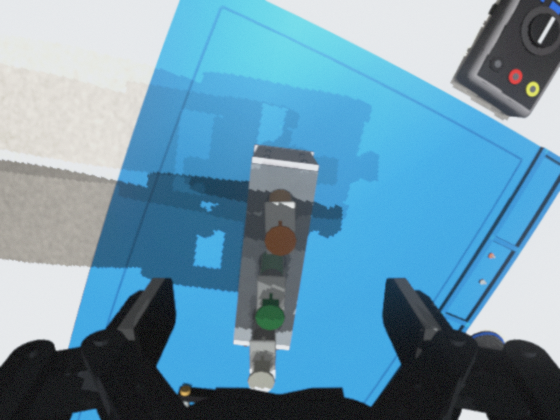

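The amber disc is at (280,240), against a prediction of (279.9,241). The flange is upright in the picture, so it is aligned with the jaws. Descending now.

```bash
python3 -m jog '[{"grip":0,"xyz":[0,-0.0015,0.02],"dr":[0,0,0]},{"grip":0,"xyz":[0,-0.0015,0.045],"dr":[0,0,0]},{"grip":0,"xyz":[0,-0.0015,0.07],"dr":[0,0,0]},{"grip":0,"xyz":[0,-0.0015,0.09],"dr":[0,0,0]},{"grip":0,"xyz":[0,-0.0015,0.103],"dr":[0,0,0]},{"grip":0,"xyz":[0,-0.0015,0.11],"dr":[0,0,0]},{"grip":0,"xyz":[0,-0.0015,0.111],"dr":[0,0,0]},{"grip":0,"xyz":[0,-0.0015,0.111],"dr":[0,0,0]}]' 30
python3 -m jog '[{"grip":0.3,"xyz":[0,0,0],"dr":[0,0,0]},{"grip":0.4,"xyz":[0,0,0],"dr":[0,0,0]},{"grip":0.5,"xyz":[0,0,0],"dr":[0,0,0]},{"grip":0.6,"xyz":[0,0,0],"dr":[0,0,0]}]' 30
```

```text
time: 3.75
eef_pos: [0.4907, 0.2301, 0.092]
tcp_rot: [0.977, 0.212, 0.001, -0.0]
contact_force: [-0.5, -0.7, 0.3]
opening: 0.998
time: 4.08
eef_pos: [0.4898, 0.23, 0.0912]
tcp_rot: [0.977, 0.212, 0.001, -0.0]
contact_force: [0.1, -0.3, 0.3]
opening: 0.45
```

```bash
python3 -m jog '[{"grip":0.7,"xyz":[0,0.001,0],"dr":[0,0,0]},{"grip":0.75,"xyz":[0,0.001,0],"dr":[0,0,0]},{"grip":0.8,"xyz":[0,0.001,0],"dr":[0,0,0]},{"grip":0.9,"xyz":[0,0.001,0],"dr":[0,0,0]},{"grip":1,"xyz":[0,0.001,0],"dr":[0,0,0]},{"grip":1,"xyz":[0,0.001,0],"dr":[0,0,0]}]' 40
python3 - <<'E'
from h import *
s=ctrl.get_state();print(s['opening'],s['contact_force'],s['wrist_torque'])
im=ctrl.read_camera('wrist');cv2.imwrite('pics/w4.png',im[:,:,::-1])
E
```

```text
time: 4.58
eef_pos: [0.4899, 0.2289, 0.0906]
tcp_rot: [0.977, 0.212, 0.0, 0.0]
contact_force: [-0.3, -1.6, 2.9]
opening: 0.207
0.20724577826227425 [-0.32801868 -1.56528538  2.93367123] [-0.14163883  0.11414912  0.00823431]
```

View pics/w4.png

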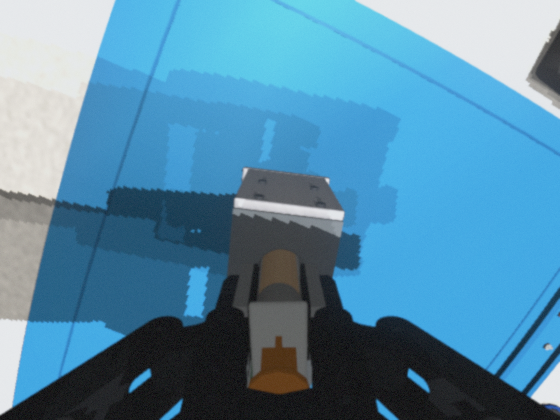

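The pads hold the amber barrel below the flange (opening 0.207, about 18 mm). Next is a straight lift, slow at first.

```bash
python3 -m jog '[{"grip":1,"xyz":[0,0,-0.002],"dr":[0,0,0]},{"grip":1,"xyz":[0,0,-0.005],"dr":[0,0,0]},{"grip":1,"xyz":[0,0,-0.01],"dr":[0,0,0]},{"grip":1,"xyz":[0,0,-0.016],"dr":[0,0,0]},{"grip":1,"xyz":[0,0,-0.024],"dr":[0,0,0]},{"grip":1,"xyz":[0,0,-0.032],"dr":[0,0,0]},{"grip":1,"xyz":[0,0,-0.04],"dr":[0,0,0]},{"grip":1,"xyz":[0,0,-0.04],"dr":[0,0,0]}]' 50
```

```text
time: 5.3
eef_pos: [0.4912, 0.2294, 0.1331]
tcp_rot: [0.977, 0.212, 0.002, -0.0]
contact_force: [0.2, 0.2, 0.4]
opening: 0.211
```

```bash
python3 -m jog '[{"grip":1,"xyz":[0,0,-0.008],"dr":[0,0,0]},{"grip":1,"xyz":[0,0,-0.018],"dr":[0,0,0]},{"grip":1,"xyz":[0,0,-0.03],"dr":[0,0,0]},{"grip":1,"xyz":[0,0,-0.043],"dr":[0,0,0]},{"grip":1,"xyz":[0,0,-0.056],"dr":[0,0,0]},{"grip":1,"xyz":[0,0,-0.07],"dr":[0,0,0]},{"grip":1,"xyz":[0,0,-0.085],"dr":[0,0,0]},{"grip":1,"xyz":[0,0,-0.1],"dr":[0,0,0]},{"grip":1,"xyz":[0,0,-0.115],"dr":[0,0,0]},{"grip":1,"xyz":[0,0,-0.125],"dr":[0,0,0]},{"grip":1,"xyz":[0,0,-0.13],"dr":[0,0,0]},{"grip":1,"xyz":[0,0,-0.13],"dr":[0,0,0]}]'
python3 - <<'E'
from h import *
s=ctrl.get_state();print(s['opening'],s['contact_force'],s['eef_pos'],s['qpos']);np.save('w5.npy',np.r_[s['eef_pos'],s['tcp_rot']])
for n in('scene','top','wrist'):
    im=ctrl.read_camera(n);cv2.imwrite(f'pics/{n}5.png',im[:,:,::-1])
im=cv2.imread('pics/scene5.png')[130:245,200:400];cv2.imwrite('pics/scene5z.png',cv2.resize(im,None,fx=4,fy=4,interpolation=cv2.INTER_CUBIC))
E
```

```text
time: 6.3
eef_pos: [0.4905, 0.2292, 0.2624]
tcp_rot: [0.977, 0.212, 0.002, -0.0]
contact_force: [0.6, -0.1, 0.1]
opening: 0.208
0.20809064223200244 [ 0.64637213 -0.1253882   0.07136011] [0.49045875 0.22916926 0.26238839] [ 2.49621433e-01 -3.52196496e-02  1.87378490e+00  2.02371290e-05
  1.29972986e+00 -1.78421860e-01]
```

View pics/scene5z.png

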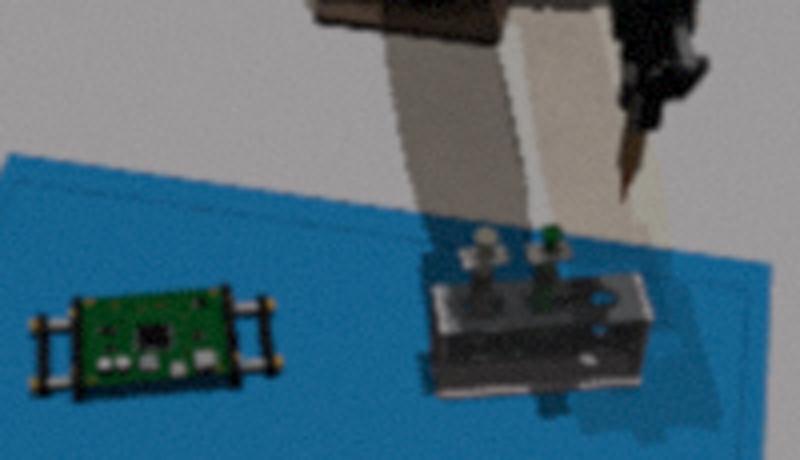

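View pics/wrist5.png

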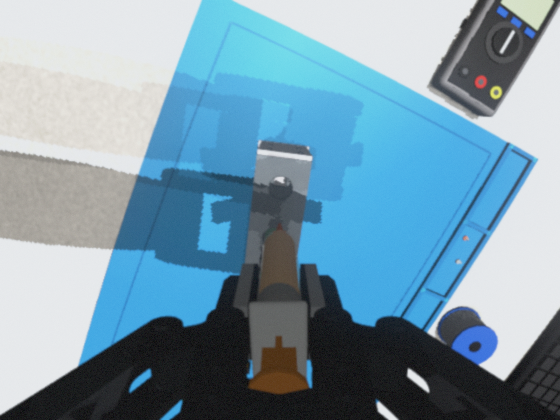

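The flux is out: the scene crop shows its tip at about (623,202) in the crop, and the hole at (602,298) is empty with the other two still in place. I'll check the tip's position in the tool frame.

```bash
python3 - <<'E'
from h import *
P=np.load('w5.npy');st=dict(eef_pos=P[:3],tcp_rot=P[3:]);W=cam('wrist',st);S=cam('scene')
R=Rn.from_quat(P[3:]).as_matrix()
tip=P[:3]+R@[0,0,.0806];print(tip,proj(W,[tip]),proj(S,[tip]))
im=cv2.imread('pics/wrist5.png')[200:280,240:320];cv2.imwrite('pics/wrist5z.png',cv2.resize(im,None,fx=7,fy=7,interpolation=cv2.INTER_CUBIC))
E
```

```text
[0.49071591 0.22923644 0.18178883] [[279.33993089 223.38397035]] [[355.05838403 180.0148174 ]]
```

View pics/wrist5z.png

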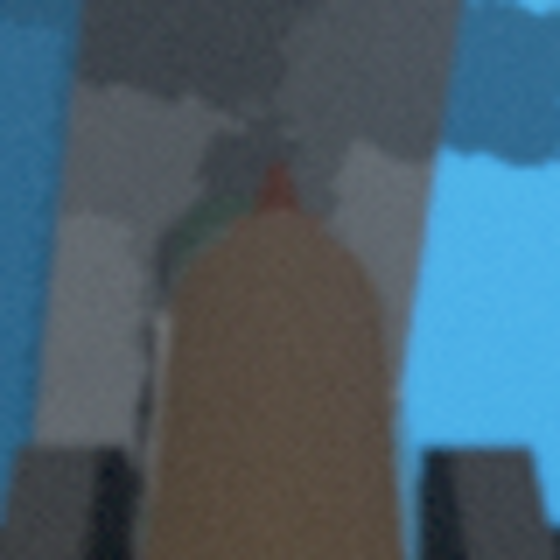

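The tip appears at (279.7,222.6), against a prediction of (279.3,223.4). So the tip sits at tool (0,0,0.0806) and the barrel is straight in the grip. Next I'll raise slightly and carry it over towards the board side.

```bash
python3 -m jog '[{"grip":1,"xyz":[0,0,-0.012],"dr":[0,0,0]},{"grip":1,"xyz":[-0.004,0.008,-0.025],"dr":[0,0,0]},{"grip":1,"xyz":[-0.012,0.026,-0.035],"dr":[0,0,0.01]},{"grip":1,"xyz":[-0.025,0.055,-0.04],"dr":[0,0,0.02]},{"grip":1,"xyz":[-0.04,0.088,-0.04],"dr":[0,0,0.03]},{"grip":1,"xyz":[-0.055,0.121,-0.04],"dr":[0,0,0.04]},{"grip":1,"xyz":[-0.07,0.154,-0.04],"dr":[0,0,0.05]},{"grip":1,"xyz":[-0.085,0.187,-0.04],"dr":[0,0,0.06]},{"grip":1,"xyz":[-0.1,0.22,-0.04],"dr":[0,0,0.07]},{"grip":1,"xyz":[-0.115,0.253,-0.04],"dr":[0,0,0.08]},{"grip":1,"xyz":[-0.13,0.286,-0.04],"dr":[0,0,0.09]},{"grip":1,"xyz":[-0.142,0.313,-0.04],"dr":[0,0,0.096]}]'
python3 -m jog '[{"grip":1,"xyz":[-0.01,0.02,0],"dr":[0,0,0]},{"grip":1,"xyz":[-0.014,0.029,0],"dr":[0,0,0]},{"grip":1,"xyz":[-0.014,0.031,0],"dr":[0,0,0]},{"grip":1,"xyz":[-0.014,0.031,0],"dr":[0,0,0]}]'
python3 - <<'E'
from h import *
s=ctrl.get_state();print(s['opening'],s['eef_pos'],s['tcp_rot'],s['qpos'])
E
```

```text
time: 7.45
eef_pos: [0.4901, -0.1177, 0.3019]
tcp_rot: [0.986, 0.164, 0.001, 0.001]
contact_force: [0.5, -0.1, -0.6]
opening: 0.207
time: 7.78
eef_pos: [0.4874, -0.1488, 0.3009]
tcp_rot: [0.986, 0.165, 0.0, -0.0]
contact_force: [-0.1, 0.8, 0.1]
opening: 0.211
0.21104169387628058 [ 0.48739437 -0.14879982  0.30090154] [ 9.86341337e-01  1.64713872e-01  3.16622046e-04 -8.69423129e-05] [-4.95886031e-01 -1.32952250e-01  1.89524975e+00  5.35990862e-04
  1.37890225e+00 -8.26923997e-01]
```

```bash
python3 -m jog '[{"grip":1,"xyz":[0,0,0],"dr":[0,0.03,0]},{"grip":1,"xyz":[0,0,0],"dr":[0,0.1,0]},{"grip":1,"xyz":[0,0,0],"dr":[0,0.18,0]},{"grip":1,"xyz":[0,0,0],"dr":[0,0.26,0]},{"grip":1,"xyz":[0,0,0],"dr":[0,0.34,0]},{"grip":1,"xyz":[0,0,0],"dr":[0,0.4,0]},{"grip":1,"xyz":[0,0,0],"dr":[0,0.4,0]},{"grip":1,"xyz":[0,0,0],"dr":[0,0.4,0]}]'
python3 - <<'E'
from h import *
s=ctrl.get_state();R=Rn.from_quat(s['tcp_rot']).as_matrix();print(s['opening'],s['eef_pos'],R[:,2],s['qpos'])
E
```

```text
time: 8.45
eef_pos: [0.487, -0.1477, 0.3004]
tcp_rot: [0.967, 0.162, 0.196, -0.033]
contact_force: [0.5, -0.5, 0.7]
opening: 0.208
0.20826972543611455 [ 0.48697269 -0.14770682  0.30036689] [ 0.36769282  0.12690819 -0.92124714] [-0.66050183 -0.3102071   2.07776303  0.3613906   1.17179515 -1.10075083]
```

```bash
cat > kin.py <<'E'
from h import *
from scipy.optimize import least_squares
D=[([-1.362,.2872,1.5782,0,1.2786,-.15],[.2369,-.6314,.2299],[.8219,-.5696,-.0009,-.0008]),
([-0.6268701,-0.04817865,1.76300831,0.00295567,1.42784055,-0.82503423],[0.49857468,-0.23564468,0.33092621],[9.95115061e-01,9.87096043e-02,5.68042680e-04,-1.45152913e-03]),
([2.38796884e-01,-7.05196475e-02,1.80242763,-8.84640451e-04,1.41088123,-2.98492860e-02],[0.49140665,0.22325172,0.32072807],[9.90982469e-01,1.33989544e-01,-5.49482255e-04,4.96644388e-04]),
([2.49621433e-01,-3.52196496e-02,1.87378490,0,1.29972986,-1.78421860e-01],[0.49045875,0.22916926,0.26238839],[.977,.212,.002,0]),
([-4.95886031e-01,-1.32952250e-01,1.89524975,5.35990862e-04,1.37890225,-8.26923997e-01],[0.48739437,-0.14879982,0.30090154],[9.86341337e-01,1.64713872e-01,3.16622046e-04,-8.69423129e-05]),
([-0.66050183,-0.3102071,2.07776303,0.3613906,1.17179515,-1.10075083],[0.48697269,-0.14770682,0.30036689],[.967,.162,.196,-.033])]
E=Rn.from_euler
def fk(p,q,s4=1):
    r0,d,h,a,ax,b,bx,L=p
    R=E('Z',q[0]);x=R.apply([r0,d,h])
    R=R*E('Y',q[1]);x=x+R.apply([ax,0,a])
    R=R*E('Y',q[2]);x=x+R.apply([bx,0,b])
    R=R*E('Z',s4*q[3])*E('Y',q[4]);x=x+R.apply([0,0,L])
    return x,R*E('Z',q[5])*E('Z',np.pi)
def fit():
    f=lambda p:np.concatenate([fk(p,q)[0]-x for q,x,_ in D]+[[1e-3*p[0],1e-3*p[4],1e-3*p[6]]])
    return least_squares(f,[0,.1,.2,.4,0,.4,0,.25])
if __name__=='__main__':
    r=fit();print(r.x.round(4),np.abs(r.fun).max())
    for q,x,o in D: 
        P,R=fk(r.x,q);print((P-x).round(4),(R.inv()*Rn.from_quat(o)).magnitude().round(4))
E
python3 kin.py
```

```text
[-0.      0.1009  0.2402  0.4431  0.      0.5725  0.0205  0.2493] 2.0517836647784144e-05Traceback (most recent call last):
  File "kin.py", line 23, in <module>
    P,R=fk(r.x,q);print((P-x).round(4),(R.inv()*Rn.from_quat(o)).magnitude().round(4))
                                       ^^^^^^^^^^^^^^^^^^^^^^^^^^^^^^^^^^^^^^^^^^^
AttributeError: 'float' object has no attribute 'round'
```

```bash
cat > ik.py <<'E'
from kin import *
p=fit().x
print([float((fk(p,q)[1].inv()*Rn.from_quat(o)).magnitude()) for q,x,o in D])
lo=[-2.77,-.9,.21,-1.53,.24,-2.84];hi=[2.77,2.22,2.48,4.67,2.81,2.84]
def ik(x,R,q0):
    def f(q):
        P,Q=fk(p,q);return np.r_[(P-x)*5,(Q.inv()*R).as_rotvec()]
    r=least_squares(f,q0,bounds=(lo,hi));return r.x,np.abs(r.fun).max()
def tgt(tip,yaw,tilt,roll=0):
    # tool x initially at azimuth yaw, z down; then tilt about y; roll about tool z
    R=Rn.from_matrix(np.array([[np.cos(yaw),np.sin(yaw),0],[np.sin(yaw),-np.cos(yaw),0],[0,0,-1.]]))*E('Y',tilt)*E('Z',roll)
    return tip-R.apply([0,0,.0806]),R
if __name__=='__main__':
    for dz in(.2,.1,.05,0):
        for tilt in (.4,.6,.785):
            x,R=tgt(np.array([.544,-.1307,.033+dz]),.33,tilt);q,e=ik(x,R,D[-1][0]);print(dz,tilt,q.round(3),round(e,5),x.round(4))
E
python3 ik.py
```

```text
[9.490956508943986e-05, 8.12291413160927e-09, 2.305743487533472e-09, 0.0009916825228273114, 3.854131183172926e-09, 0.0008153414875652364]
0.2 0.4 [-0.61  -0.257  2.024  0.351  1.154 -1.048] 0.0 [ 0.5143 -0.1409  0.3072]
0.2 0.6 [-0.725 -0.346  2.149  0.587  1.092 -1.266] 0.0 [ 0.5009 -0.1454  0.2995]
0.2 0.785 [-0.834 -0.402  2.259  0.825  1.083 -1.493] 0.0 [ 0.4901 -0.1492  0.29  ]
0.1 0.4 [-0.61  -0.171  2.138  0.392  0.968 -1.131] 0.0 [ 0.5143 -0.1409  0.2072]
0.1 0.6 [-0.725 -0.241  2.257  0.666  0.919 -1.414] 0.0 [ 0.5009 -0.1454  0.1995]
0.1 0.785 [-0.834 -0.268  2.356  0.938  0.936 -1.703] 0.0 [ 0.4901 -0.1492  0.19  ]
0.05 0.4 [-0.61  -0.106  2.179  0.424  0.87  -1.184] 0.0 [ 0.5143 -0.1409  0.1572]
0.05 0.6 [-0.725 -0.163  2.295  0.729  0.83  -1.511] 0.0 [ 0.5009 -0.1454  0.1495]
0.05 0.785 [-0.834 -0.171  2.386  1.022  0.865 -1.838] 0.0 [ 0.4901 -0.1492  0.14  ]
0 0.4 [-0.61  -0.026  2.21   0.469  0.77  -1.249] 0.0 [ 0.5143 -0.1409  0.1072]
0 0.6 [-0.725 -0.066  2.32   0.813  0.743 -1.63 ] 0.0 [ 0.5009 -0.1454  0.0995]
0 0.785 [-0.834 -0.053  2.401  1.128  0.802 -1.996] 0.0 [ 0.4901 -0.1492  0.09  ]
```

The fitted kinematics say the final pose is inside all joint ranges. I'll finish the tilt high up.

```bash
python3 -m jog '[{"grip":1,"xyz":[0,0,0],"dr":[0,0.03,0]},{"grip":1,"xyz":[0,0,0],"dr":[0,0.1,0]},{"grip":1,"xyz":[0,0,0],"dr":[0,0.17,0]},{"grip":1,"xyz":[0,0,0],"dr":[0,0.24,0]},{"grip":1,"xyz":[0,0,0],"dr":[0,0.31,0]},{"grip":1,"xyz":[0,0,0],"dr":[0,0.36,0]},{"grip":1,"xyz":[0,0,0],"dr":[0,0.385,0]},{"grip":1,"xyz":[0,0,0],"dr":[0,0.385,0]},{"grip":1,"xyz":[0,0,0],"dr":[0,0.385,0]}]'
python3 - <<'E'
from ik import *
s=ctrl.get_state();R=Rn.from_quat(s['tcp_rot']).as_matrix();x=np.array(s['eef_pos'])
print(s['opening'],x,R[:,2],'tilt',np.arccos(-R[2,2]),'az',np.arctan2(R[1,2],R[0,2]),s['qpos'])
print('tip',x+R@[0,0,.0806])
for dz in(.1,.06,.0):
    X,Q=tgt(np.array([.544,-.1307,.033+dz]),.33,.785)
    print(dz,'shift',(R.T@(X-x)).round(4),'dr',(Rn.from_matrix(R).inv()*Q).as_rotvec().round(4))
E
```

```text
time: 9.2
eef_pos: [0.4876, -0.1482, 0.3006]
tcp_rot: [0.911, 0.153, 0.377, -0.063]
contact_force: [-0.0, 0.2, -0.8]
opening: 0.209
[9.490956508943986e-05, 8.12291413160927e-09, 2.305743487533472e-09, 0.0009916825228273114, 3.854131183172926e-09, 0.0008153414875652364]
0.2088316690636786 [ 0.48762586 -0.14818046  0.30055602] [ 0.6672687   0.23090464 -0.70812113] tilt 0.7839626293915116 az 0.3331466177630719 [-0.83725747 -0.41774023  2.25041442  0.81509707  1.10496548 -1.47675509]
tip [ 0.54140771 -0.12956955  0.24348145]
0.1 shift [-0.0766  0.0017  0.0797] dr [-0.0022  0.001   0.0021]
0.06 shift [-0.1049  0.0017  0.108 ] dr [-0.0022  0.001   0.0021]
0.0 shift [-0.1472  0.0018  0.1505] dr [-0.0022  0.001   0.0021]
```

```bash
python3 -m jog '[{"grip":1,"xyz":[-0.005,0,0.005],"dr":[0,0,0]},{"grip":1,"xyz":[-0.015,0,0.015],"dr":[0,0,0]},{"grip":1,"xyz":[-0.03,0.001,0.031],"dr":[0,0,0]},{"grip":1,"xyz":[-0.045,0.001,0.046],"dr":[0,0,0]},{"grip":1,"xyz":[-0.06,0.001,0.062],"dr":[0,0,0]},{"grip":1,"xyz":[-0.075,0.0015,0.077],"dr":[0,0,0]},{"grip":1,"xyz":[-0.088,0.0015,0.091],"dr":[0,0,0]},{"grip":1,"xyz":[-0.098,0.0017,0.101],"dr":[0,0,0]},{"grip":1,"xyz":[-0.105,0.0017,0.108],"dr":[0,0,0]},{"grip":1,"xyz":[-0.105,0.0017,0.108],"dr":[0,0,0]},{"grip":1,"xyz":[-0.105,0.0017,0.108],"dr":[0,0,0]}]'
python3 - <<'E'
from ik import *
s=ctrl.get_state();R=Rn.from_quat(s['tcp_rot']).as_matrix();x=np.array(s['eef_pos'])
np.save('w6.npy',np.r_[s['eef_pos'],s['tcp_rot']])
tip=x+R@[0,0,.0806];print('tip',tip,s['opening'])
for n in('scene','top','wrist'):
    im=ctrl.read_camera(n);cv2.imwrite(f'pics/{n}6.png',im[:,:,::-1]); c=cam(n,s)
    print(n,'tip',proj(c,[tip]),'pin',proj(c,[[.544,-.1307,.023]]))
im=cv2.imread('pics/scene6.png')[150:250,190:300];cv2.imwrite('pics/scene6z.png',cv2.resize(im,None,fx=6,fy=6,interpolation=cv2.INTER_CUBIC))
im=cv2.imread('pics/top6.png')[190:290,270:380];cv2.imwrite('pics/top6z.png',cv2.resize(im,None,fx=6,fy=6,interpolation=cv2.INTER_CUBIC))
E
```

```text
time: 10.12
eef_pos: [0.49, -0.1491, 0.1493]
tcp_rot: [0.911, 0.153, 0.377, -0.064]
contact_force: [-0.4, -0.6, 0.3]
opening: 0.211
[9.490956508943986e-05, 8.12291413160927e-09, 2.305743487533472e-09, 0.0009916825228273114, 3.854131183172926e-09, 0.0008153414875652364]
tip [ 0.54380896 -0.13041102  0.09224538] 0.21053248400390862
scene tip [[235.93039695 195.63215212]] pin [[237.56553011 210.37020912]]
top tip [[329.67012278 236.35145056]] pin [[325.67345078 237.14586455]]
wrist tip [[279.28308637 223.13889518]] pin [[216.74918315 203.29158321]]
```

View pics/scene6z.png

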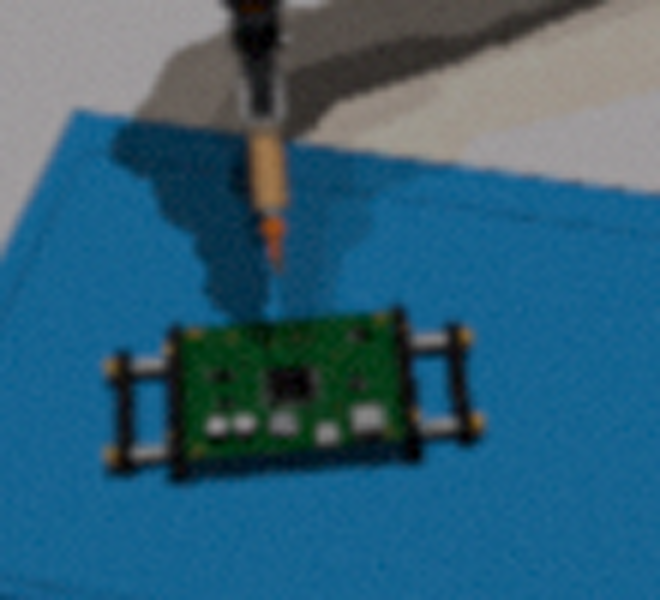

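View pics/top6z.png

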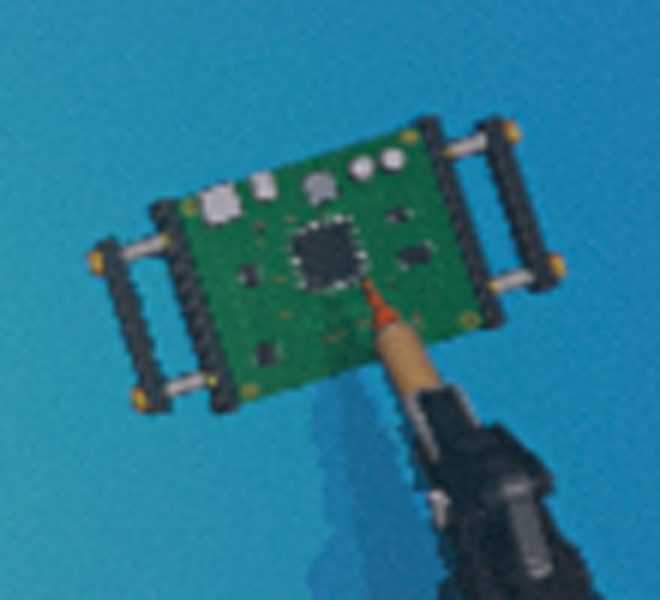

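View pics/wrist6.png

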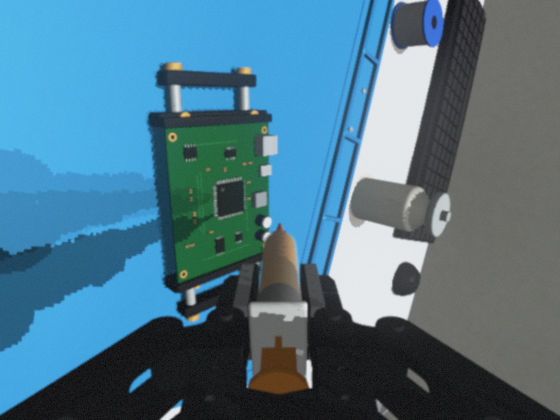

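The scene tip is at (236.3,195.3), against a prediction of (235.9,195.6). In the top view the tip is at (330.8,237) and the pin row at (326.3,238), each within about 1 px of prediction. The barrel lies along the board's -x. Now the final descent of about 59 mm, stopping at 10 mm above the pin row.

```bash
python3 -m jog '[{"grip":1,"xyz":[-0.003,0,0.003],"dr":[0,0,0]},{"grip":1,"xyz":[-0.008,0,0.008],"dr":[0,0,0]},{"grip":1,"xyz":[-0.014,0,0.014],"dr":[0,0,0]},{"grip":1,"xyz":[-0.02,0,0.02],"dr":[0,0,0]},{"grip":1,"xyz":[-0.026,0,0.026],"dr":[0,0,0]},{"grip":1,"xyz":[-0.031,0,0.031],"dr":[0,0,0]},{"grip":1,"xyz":[-0.035,0,0.035],"dr":[0,0,0]},{"grip":1,"xyz":[-0.037,0,0.037],"dr":[0,0,0]},{"grip":1,"xyz":[-0.038,0,0.038],"dr":[0,0,0]},{"grip":1,"xyz":[-0.038,0,0.038],"dr":[0,0,0]}]'
python3 - <<'E'
from h import *
s=ctrl.get_state();R=Rn.from_quat(s['tcp_rot']).as_matrix();x=np.array(s['eef_pos'])
tip=x+R@[0,0,.0806];print('tip',tip.round(4),s['opening'],'tilt',np.degrees(np.arccos(-R[2,2])),'az',np.arctan2(R[1,2],R[0,2]))
print('shift to go',(R.T@(np.array([.544,-.1307,.033])-tip)).round(4),np.round(s['qpos'],3))
E
```

```text
time: 11.1
eef_pos: [0.4898, -0.1495, 0.0958]
tcp_rot: [0.911, 0.153, 0.377, -0.063]
contact_force: [0.4, -0.1, -0.2]
opening: 0.206
tip [ 0.5437 -0.1309  0.0387] 0.20629475475607156 tilt 44.96988014826412 az 0.3323356045917052
shift to go [-0.0038 -0.0001  0.0043] [-0.836 -0.067  2.4    1.113  0.811 -1.978]
```

```bash
python3 -m jog '[{"grip":1,"xyz":[-0.001,0,0.001],"dr":[0,0,0]},{"grip":1,"xyz":[-0.0025,0,0.0027],"dr":[0,0,0]},{"grip":1,"xyz":[-0.0035,0,0.004],"dr":[0,0,0]},{"grip":1,"xyz":[-0.0038,0,0.0043],"dr":[0,0,0]},{"grip":1,"xyz":[-0.0038,0,0.0043],"dr":[0,0,0]},{"grip":1,"xyz":[-0.0038,0,0.0043],"dr":[0,0,0]},{"grip":1,"xyz":[-0.0038,0,0.0043],"dr":[0,0,0]}]'
python3 - <<'E'
from h import *
s=ctrl.get_state();R=Rn.from_quat(s['tcp_rot']).as_matrix();x=np.array(s['eef_pos'])
tip=x+R@[0,0,.0806];print('tip',tip.round(4),s['opening'],'dq',np.abs(s['dq']).max(),s['contact_force'])
for n in('scene','top','wrist'):
    im=ctrl.read_camera(n);cv2.imwrite(f'pics/{n}7.png',im[:,:,::-1]); c=cam(n,s)
    print(n,'tip',proj(c,[tip]),'pin',proj(c,[[.544,-.1307,.023]]))
a=cv2.resize(cv2.imread('pics/scene7.png')[180:240,200:270],None,fx=5.6,fy=5.6,interpolation=cv2.INTER_CUBIC)
b=cv2.resize(cv2.imread('pics/top7.png')[210:270,290:360],None,fx=5.6,fy=5.6,interpolation=cv2.INTER_CUBIC)
cv2.imwrite('pics/st7.png',np.hstack([a,b]))
im=cv2.imread('pics/wrist7.png')[130:280,170:340];cv2.imwrite('pics/wrist7z.png',cv2.resize(im,None,fx=4,fy=4,interpolation=cv2.INTER_CUBIC))
E
```

```text
time: 11.68
eef_pos: [0.4902, -0.1495, 0.0903]
tcp_rot: [0.911, 0.153, 0.377, -0.063]
contact_force: [0.2, -0.0, 0.1]
opening: 0.208
tip [ 0.5441 -0.1309  0.0333] 0.20829014657875783 dq 0.0010429858316712522 [ 0.16959253 -0.02853629  0.12888694]
scene tip [[237.23955549 208.25581857]] pin [[237.56553011 210.37020912]]
top tip [[326.33783818 236.99353464]] pin [[325.67345078 237.14586455]]
wrist tip [[279.28359702 223.138605  ]] pin [[268.35883352 219.25652099]]
```

View pics/st7.png

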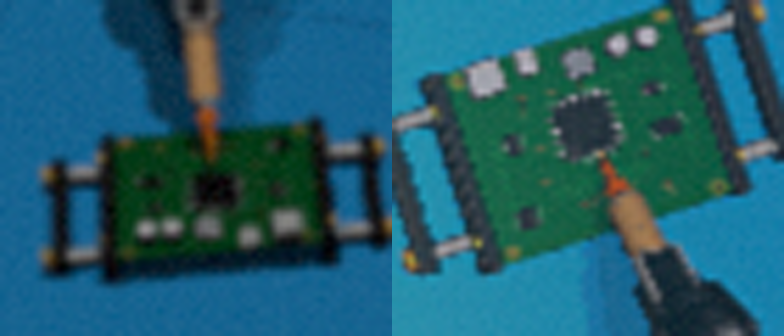

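View pics/wrist7z.png

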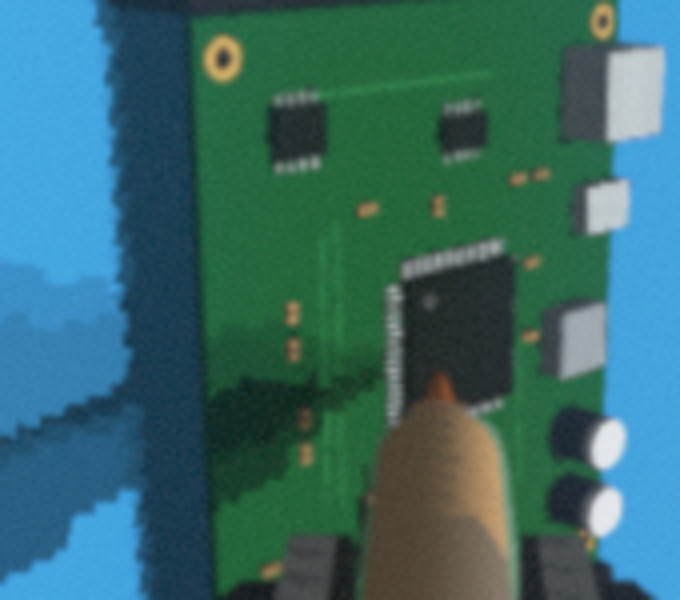

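View pics/scene7.png

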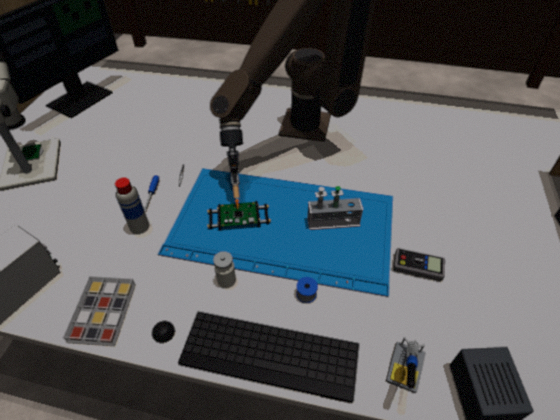

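The wrist zoom shows the tip at (440,375) in the crop, hovering over the row line at x≈393, and its shadow meets the row beside it. The other two syringes are still in the rack. I'll cross-check the chip position from this closer view before handing in.

```bash
python3 - <<'E'
from h import *
s=ctrl.get_state();W=cam('wrist',s);R=Rn.from_quat(s['tcp_rot']).as_matrix()
z=lambda p:(np.array(p)+.5)/4-.5+np.array((170,130))
C=plane(W,[z(p) for p in((403,264),(512,255),(513,398))],.0256);print(C.round(4),np.linalg.norm(C[1]-C[0]),np.linalg.norm(C[2]-C[1]))
ctr=(C[0]+C[2])/2;yaw=.33;e=np.array([np.cos(yaw),np.sin(yaw)]);pin=ctr[:2]-.0145*e;print('pin from chip',pin.round(4))
row=plane(W,[z((393,288)),z((393,357))],.023);print('row top end, mid',row.round(4))
# tip from wrist ray crossed with scene ray
tz=np.array([440,374])
t,e2=tri([W,cam('scene')],[z(tz),(209/5.6-.4+200,157/5.6-.4+180)]);print('tip tri',t.round(4),e2)
print(s['time'])
E
```

```text
[[ 0.538  -0.1149  0.0256]
 [ 0.564  -0.1093  0.0256]
 [ 0.5736 -0.1344  0.0256]] 0.026585586392138618 0.02687200582739103
pin from chip [ 0.5421 -0.1293]
row top end, mid [[ 0.5397 -0.1191  0.023 ]
 [ 0.5434 -0.1305  0.023 ]]
tip tri [ 0.543  -0.1314  0.0348] [np.float64(0.0007665080911193593), np.float64(0.0007665080911193552)]
11.8333
```

```bash
python3 - <<'E'
from plant import ctrl
print(ctrl.sign_off())
E
```

```text
the job is handed in; nothing more can be done
None
```

I drew the amber flux syringe straight up out of its rack (170 mm) and moved it over to the board. I tilted it to 45° high up, then lowered it to hover over the chip's robot-side pin row. I handed it in at about 11.8 s, still gripped and still.

**Last checks:**
- **Nozzle position:** the tip worked out at (0.544, -0.131, 0.033), about 10 mm above the pin row at (0.544, -0.131, 0.023).
- **Slant:** 45.0° just before the last 5 mm of descent. The barrel leans along the board's -x to within about 0.003 rad.
- **Stillness and contact:** the joints were at rest and the outside force was about 0.2 N, with no sign of contact with the board. The other two syringes were still in the rack in the final picture.

**Small disagreements:** crossing the wrist and scene views put the tip at (0.543, -0.131, 0.035). A second estimate of the row from the chip's corners came out about 2 mm away, at (0.542, -0.129). In the coarse top view the tip looked about 1 px (2–3 mm) to the side. I left the pose as it was, because all of these are within or close to the 2 mm calibration error.

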